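Feel along the tubes of a metallophone

TASK

Check that every tube of the newly built metallophone springs back: trace along the row with the fingertips (fingers closed is easiest), from the longest tube to the shortest, gently pressing each tube in turn at the middle of its length so that it visibly gives a few millimetres, but not down to its stop. Either glide across the crests or lift between tubes. Do not pick anything up, do not shove the metallophone, leave the mallet, steel ring, offcut, phone and screwdriver where they are, and finish with the hand clear.

Things in the scene. Friction and masses are not known exactly. Their poses are not given: they have to be found in the camera images.
- metallophone: tube metallophone standing loose on the bench (about 1.5 kg): ladder-like wooden frame 20 mm high, 306 mm long (y), 210 mm wide at the long-tube end (+y), 130 mm at the other, carrying six aluminium tubes of 30 mm diameter side by side (along x) at 38 mm spacing, each shorter than the last. Origin: centre of the frame's underside; z up. Stands at any yaw
- tube1_top (a point): top middle of tube 1 (the longest), 240 mm long, 30 mm diameter: the point on its crest halfway along, 64 mm above the bench at rest; x along the tube, z up. In the metallophone's frame it is at x = 0, y = 95 mm; it sinks with the tube
- tube2_top (a point): top middle of tube 2, 220 mm long, 30 mm diameter: the point on its crest halfway along, 64 mm above the bench at rest; x along the tube, z up. In the metallophone's frame it is at x = 0, y = 57 mm; it sinks with the tube
- tube3_top (a point): top middle of tube 3, 200 mm long, 30 mm diameter: the point on its crest halfway along, 64 mm above the bench at rest; x along the tube, z up. In the metallophone's frame it is at x = 0, y = 19 mm; it sinks with the tube
- tube4_top (a point): top middle of tube 4, 180 mm long, 30 mm diameter: the point on its crest halfway along, 64 mm above the bench at rest; x along the tube, z up. In the metallophone's frame it is at x = 0, y = -19 mm; it sinks with the tube
- tube5_top (a point): top middle of tube 5, 160 mm long, 30 mm diameter: the point on its crest halfway along, 64 mm above the bench at rest; x along the tube, z up. In the metallophone's frame it is at x = 0, y = -57 mm; it sinks with the tube
- tube6_top (a point): top middle of tube 6 (the shortest), 140 mm long, 30 mm diameter: the point on its crest halfway along, 64 mm above the bench at rest; x along the tube, z up. In the metallophone's frame it is at x = 0, y = -95 mm; it sinks with the tube
- tube1 (a joint): how far tube 1 is pushed down on its springs (m): 0 at rest, 0.010 at its hard stop; it goes straight down without tipping, needs about 0.2 N to start and 0.5 N more per mm (about 5 N at the stop), and springs back by itself
- tube2 (a joint): how far tube 2 is pushed down on its springs (m): 0 at rest, 0.010 at its hard stop; it goes straight down without tipping, needs about 0.2 N to start and 0.5 N more per mm (about 5 N at the stop), and springs back by itself
- tube3 (a joint): how far tube 3 is pushed down on its springs (m): 0 at rest, 0.010 at its hard stop; it goes straight down without tipping, needs about 0.2 N to start and 0.5 N more per mm (about 5 N at the stop), and springs back by itself
- tube4 (a joint): how far tube 4 is pushed down on its springs (m): 0 at rest, 0.010 at its hard stop; it goes straight down without tipping, needs about 0.2 N to start and 0.5 N more per mm (about 5 N at the stop), and springs back by itself
- tube5 (a joint): how far tube 5 is pushed down on its springs (m): 0 at rest, 0.010 at its hard stop; it goes straight down without tipping, needs about 0.2 N to start and 0.5 N more per mm (about 5 N at the stop), and springs back by itself
- tube6 (a joint): how far tube 6 is pushed down on its springs (m): 0 at rest, 0.010 at its hard stop; it goes straight down without tipping, needs about 0.2 N to start and 0.5 N more per mm (about 5 N at the stop), and springs back by itself
- mallet: beater lying beside the row: wooden stick 210 mm long, 9 mm thick, with a dark upright cylindrical head 29 mm across and 36 mm high at one end, on the bench 150 mm from the row's centre line (metallophone +x side), roughly parallel to the row; leave alone
- collar: loose steel ring 24 mm across, 18 mm high, standing on the wooden end board (20 mm high) next to the longest tube; origin centre of its underside; its top is 38 mm above the bench, lower than the tubes; leave alone
- offcut: loose wooden offcut 32 x 150 x 24 mm lying on the bench beside the row (metallophone -x side); origin centre of its underside; leave alone
- phone: flat black phone 155 x 74 x 9 mm on the right of the bench; leave alone
- screwdriver: screwdriver lying on the left of the bench; leave alone

How it is judged (in metres and radians):
On the way, in this order (a step that is already met when the one before it is completed fails the run):
1. tube 1 (the longest) is pushed down at least 1 mm by the fingers, with the tool point within 30 mm horizontally of the middle of the tube (value of joint tube1 above 0.001 m and contact force between the fingers and tube1 above 0.2 N and horizontal distance between the grasp point and tube1_top below 0.03 m), for 0.04 s.
2. tube 2 is pushed down at least 1 mm by the fingers, with the tool point within 30 mm horizontally of the middle of the tube (value of joint tube2 above 0.001 m and contact force between the fingers and tube2 above 0.2 N and horizontal distance between the grasp point and tube2_top below 0.03 m), for 0.04 s.
3. tube 3 is pushed down at least 1 mm by the fingers, with the tool point within 30 mm horizontally of the middle of the tube (value of joint tube3 above 0.001 m and contact force between the fingers and tube3 above 0.2 N and horizontal distance between the grasp point and tube3_top below 0.03 m), for 0.04 s.
4. tube 4 is pushed down at least 1 mm by the fingers, with the tool point within 30 mm horizontally of the middle of the tube (value of joint tube4 above 0.001 m and contact force between the fingers and tube4 above 0.2 N and horizontal distance between the grasp point and tube4_top below 0.03 m), for 0.04 s.
5. tube 5 is pushed down at least 1 mm by the fingers, with the tool point within 30 mm horizontally of the middle of the tube (value of joint tube5 above 0.001 m and contact force between the fingers and tube5 above 0.2 N and horizontal distance between the grasp point and tube5_top below 0.03 m), for 0.04 s.
6. tube 6 (the shortest) is pushed down at least 1 mm by the fingers, with the tool point within 30 mm horizontally of the middle of the tube (value of joint tube6 above 0.001 m and contact force between the fingers and tube6 above 0.2 N and horizontal distance between the grasp point and tube6_top below 0.03 m), for 0.04 s.
At the end, for the whole second after the job is handed in: all tubes are back up (under 0.8 mm), the metallophone stands level (0.05 rad), at rest, within 20 mm (end tubes 25 mm) of where it was, and mallet, ring, offcut, phone and screwdriver are each within 25 mm of where they were (value of joint each of tube1, tube2, tube3, tube4, tube5, tube6 below 0.0008 m and distance of metallophone from where it was at the start of the episode below 0.02 m and distance of each of tube1_top, tube6_top, mallet, collar, offcut, phone, screwdriver from where it was at the start of the episode below 0.025 m and angle between metallophone's own z axis and vertical below 0.05 rad and linear speed of metallophone below 0.02 m/s); the robot touches nothing.
It fails at once if a tube is driven down to its stop (9.5 mm or more) (value of joint any of tube1, tube2, tube3, tube4, tube5, tube6 above 0.0095 m).
It fails at once if the fingers press or shove a tube with more than 20 N (contact force between the fingers and tube1 above 20 N or contact force between the fingers and tube2 above 20 N or contact force between the fingers and tube3 above 20 N or contact force between the fingers and tube4 above 20 N or contact force between the fingers and tube5 above 20 N or contact force between the fingers and tube6 above 20 N).
It fails at once if the metallophone is pushed along by more than 20 mm, its end tubes by more than 25 mm, tipped or lifted (distance of metallophone from where it was at the start of the episode above 0.02 m or distance of any of tube1_top, tube6_top from where it was at the start of the episode above 0.025 m or height (world z) of metallophone above 0.008 m or angle between metallophone's own z axis and vertical above 0.06 rad).
It fails at once if a bystander is shifted by more than 25 mm or lifted (distance of any of mallet, collar, offcut, phone, screwdriver from where it was at the start of the episode above 0.025 m).
It also fails if it takes over 51 s, if anything falls off the work surface, if the arm or the gripper's body presses on something with over 40 N, if the wrist force passes 120 N, or if a joint passes its speed limit or range.

ROBOT

A 6-joint arm with a two-finger parallel gripper is mounted at the origin on the work surface. World frame = base frame: x ahead of the robot, y to its left, z up, the work surface at z = 0. Lengths are in m, angles in degrees, forces in N, time in s.
With the tool pointing down it reaches from about 0.4 to 0.825 m from the base axis. Payload 7 kg.
Tool frame: the origin (TCP) lies between the finger pads, 19 mm behind the fingertips; this is the grasp point; z points along the fingers, y is the line along which they close (so a half turn about z gives the same grasp; the last joint's range is limited). The gripper opens to 88 mm and grips with 3 to 60 N. Pads are 19 mm wide; open, the fingers measure 130 mm over their backs; the gripper's body (78 mm by 193 mm) begins 47 mm behind the grasp point.
Start: joints at [90.017, 20.546, 0.682, 0, -70.136, -16.507], TCP at [0.192, 0.647, 0.245] pointing down, gripper open.
Joint ranges: [-176.03, 176.03], [-82.01, 121.73], [-58.28, 71.71], [-173.87, 95.51], [-174.79, -0.11], [-173.66, 173.66]. Speed limits (degrees/s): [136.94, 136.94, 172.46, 180, 180, 180].

INTERFACE

Orientations are given as [roll, pitch, yaw] about the fixed x, y, z axes, in that order (R = Rz(yaw) Ry(pitch) Rx(roll)).
In Python, from plant import ctrl gives the robot as it stands.
- The arm moves only by the tool move_arm, never from a script. Its argument "motion" is a list of rows, each a list of 3 entries, a list of its own where there are three numbers: the shift along the tool's x, y, z in mm, then the turn, a rotation vector about the tool's x, y, z in degrees, then the closure, from 0 (fully open) to 1 (shut). A call has 1 to 10 rows; each row is the pose to reach, as a shift and turn from the pose commanded when the call began, along the tool's axes at that moment; what a row does not reach only later rows make up. A row lasts 1/12 s, in which the tool goes at most 41.7 mm and 7.16 degrees, less where a joint would pass 70% of its speed; a pose out of reach is approached as far as the arm can. A call with a gripper value outside its range is refused whole. The fingers move at their own pace and stop on an object; the grip force is fixed at half the most. Time passes only in rows, so rows that repeat a pose let the fingers close. It gives the time, the measured TCP pose, the force, the opening and the grip force at its end, in the units of the state.
- ctrl.get_obs(): the state, without advancing time (a new reading comes with each control period).
- ctrl.snapshot(name): name is "scene" or "top"; returns a dict with "color" (480x640x3 uint8, blue, green, red), "camera_matrix" (3x3 intrinsics, pixels), "cam_to_world" (4x4, takes a point from camera to world coordinates). Camera axes: x right, y up, looking along -z (the intrinsics and any distortion apply to the point x, -y, -z); pixel columns grow to the right and rows downward; lengths in m; the calibration is good to about 2 mm. A picture is of the moment at which its call begins. There is no depth.
- ctrl.close_job(): hands the job in; it is judged then, once.
The state is a dict: "clock": time; "joint_pos": joint angles; "qvel": joint speeds; "tau": joint torques, N m; "tool_pos": TCP position; "orientation": TCP orientation; "force": force on the tool from outside, world axes, zero at the start; "moment": the same for the moment, N m; "opening": finger opening in m; "gripper_force": force on a finger pad.
Only numpy, scipy, OpenCV 4.12 (cv2) and the standard library are available. Lean on these libraries where they do the work, as an engineer would, in place of code of your own. Each camera call takes 0.05 s, during which the arm holds its last target. There are 200 camera calls.

## Working session

There is one attempt and no reset: what is moved stays moved. The work goes in short steps, Python scripts to look and compute and a tool call to move; the robot and the scene stay as the last step left them, time stands still between calls to the robot, and variables do not carry over. Pictures are saved under pics/ and viewed, at most 10 in all, crops included, and the job is handed in when it is done.

Besides the shell and the picture viewer there is one more tool, called after "Emit:" by a JSON object that holds its "fn" and its "kwargs", one argument or row to a line. move_arm: Moves the arm, as the interface text tells. Its arguments: {"type":"object","properties":{"motion":{"type":"array"}},"required":["motion"]}

```bash
mkdir -p pics; python3 - <<'E'
from plant import ctrl
import cv2,pickle
d={}
for n in("top","scene"):
    s=ctrl.snapshot(n); d[n]=s; cv2.imwrite(f"pics/{n}0.png",s["color"]); print(n,s["camera_matrix"],s["cam_to_world"], [k for k in s])
pickle.dump(d,open("s0.pkl","wb"))
print(ctrl.get_obs())
E
```

```text
top [[436.61361165   0.         321.85631367]
 [  0.         436.61361165 235.93812486]
 [  0.           0.           1.        ]] [[-0.01710859  0.98971139 -0.14205163  0.41172836]
 [-0.99980087 -0.01839371 -0.0077386   0.00910951]
 [-0.01027184  0.14189094  0.989829    1.18520161]
 [ 0.          0.          0.          1.        ]] ['color', 'camera_matrix', 'cam_to_world']
scene [[515.2410233    0.         319.11252967]
 [  0.         515.2410233  236.20507156]
 [  0.           0.           1.        ]] [[-0.24549693 -0.82260313  0.51288921  1.14313504]
 [ 0.96939247 -0.21000204  0.12719032  0.15058324]
 [ 0.00308062  0.52841577  0.84898014  0.96105596]
 [ 0.          0.          0.          1.        ]] ['color', 'camera_matrix', 'cam_to_world']
{'clock': 0.1, 'joint_pos': array([ 9.00159773e+01,  2.05869279e+01,  6.39598272e-01, -1.81729059e-02,
       -7.01369783e+01, -1.65050582e+01]), 'qvel': array([ 0.1055913 , -0.13906909,  0.11413012,  0.07404487,  0.09068054,
       -0.10136313]), 'tau': array([-6.17831884e-04, -5.84162486e+01,  2.93752885e+01,  7.01539904e+00,
        1.01691057e-02, -5.44920022e-05]), 'tool_pos': array([0.19151246, 0.6468306 , 0.24452392]), 'orientation': array([ 1.79914312e+02, -7.57339008e-03, -1.64952624e+01]), 'force': array([ 0.86698836,  0.71171759, -0.77730881]), 'moment': array([ 0.01827858, -0.03085745, -0.00898781]), 'gripper_force': 0.0, 'opening': 0.08784262070800467}
```

View pics/top0.png

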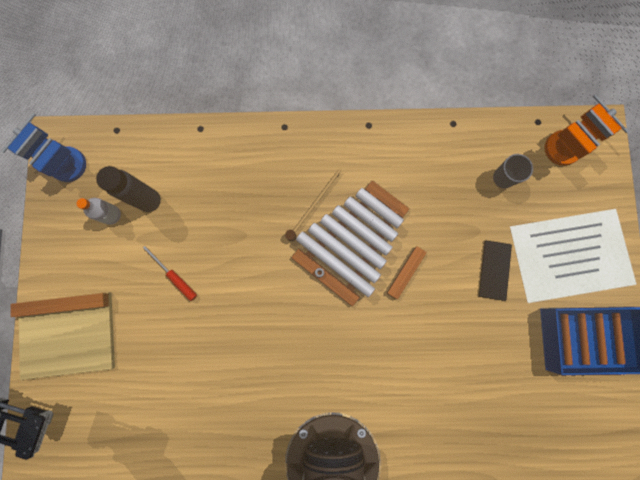

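View pics/scene0.png

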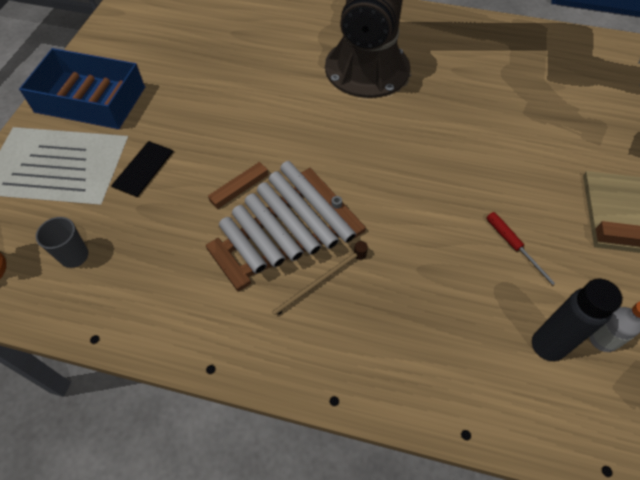

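The top view shows the metallophone at about (350,245). The longest tube runs from (300,238) to (370,291) and the shortest is near (380,208). The mallet is at upper left, the offcut at (406,273) and the ring at (320,272). I'll enlarge both views.

```bash
python3 - <<'E'
import cv2,pickle
d=pickle.load(open("s0.pkl","rb"))
a=cv2.resize(d["top"]["color"][165:315,270:430],None,fx=5,fy=5,interpolation=cv2.INTER_CUBIC)[:, :][0:750]
cv2.imwrite("pics/tc.png",cv2.resize(d["top"]["color"][175:305,280:440],(800,650)[0:2],interpolation=cv2.INTER_CUBIC)[:600])
cv2.imwrite("pics/sc.png",cv2.resize(d["scene"]["color"][155:305,200:400],(800,600),interpolation=cv2.INTER_CUBIC))
E
```

```text
(no output)
```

View pics/tc.png

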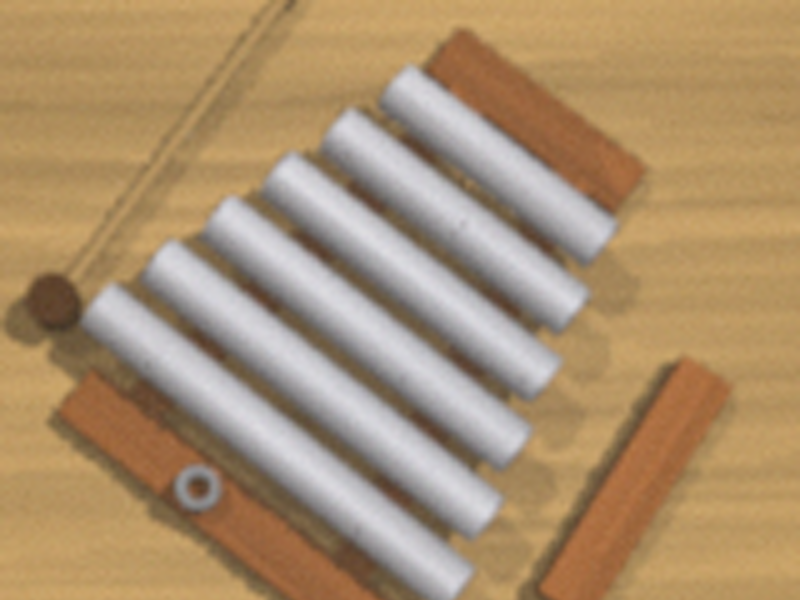

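View pics/sc.png

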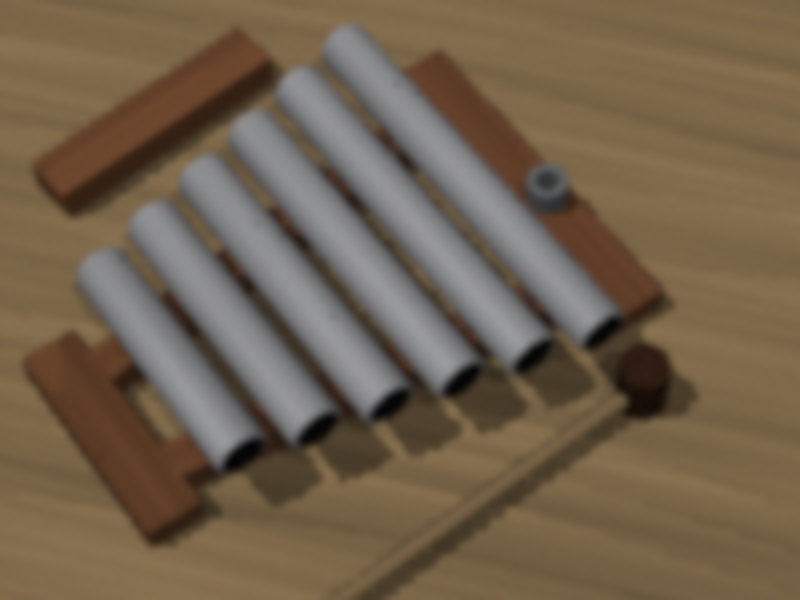

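The crops show all six tubes clearly, longest at lower left in the top view. I'll fit the pose from the tube ends, which I read in crop pixels.

```bash
cat >fit.py <<'E'
import numpy as np,cv2,pickle
from scipy.optimize import least_squares
def proj(s,P):
    T=np.linalg.inv(s["cam_to_world"]);c=P@T[:3,:3].T+T[:3,3];K=s["camera_matrix"]
    return np.c_[K[0,0]*c[:,0]/-c[:,2]+K[0,2],K[1,1]*-c[:,1]/-c[:,2]+K[1,2]]
d=pickle.load(open("s0.pkl","rb"))
# per tube: end nearest mallet (+x), other end (-x)
top=np.array([[102,304,455,588],[163,258,484,518],[220,213,515,448],[279,168,545,378],[337,124,573,312],[398,84,600,243]],float).reshape(-1,2)/5+[280,175]
sc=np.array([[602,330,341,42],[532,354,295,84],[390,398,247,126],[390,398,0,0],[317,426,148,215],[243,454,96,264]],float).reshape(-1,2)/4+[200,155]
sc[4:8]=np.array([[460,375],[247,126],[390,400],[199,170]])/4+[200,155]
L=np.arange(.24,.13,-.02);Y=np.arange(95,-96,-38)/1e3
def pts(p,z):
    q=np.array([[sx*l/2,y] for l,y in zip(L,Y) for sx in(1,-1)]);c,s=np.cos(p[2]),np.sin(p[2])
    return np.c_[q@np.array([[c,s],[-s,c]])+p[:2],np.full(12,z)]
def fit(w,p0=(.52,-.05,np.radians(145))):
    f=lambda p:np.concatenate([(proj(d[n],pts(p,z))-m).ravel() for n,m,z in w])
    best=min((least_squares(f,(p0[0],p0[1],a)) for a in np.radians([0,60,120,180,240,300])),key=lambda r:r.cost)
    return best
if __name__=="__main__":
    for w in([("top",top,.054)],[("scene",sc,.052)],[("top",top,.054),("scene",sc,.052)]):
        r=fit(w);print(r.x[:2],np.degrees(r.x[2]),np.sqrt(2*r.cost/len(r.fun)),abs(r.fun).max())
    p=r.x;c,s=np.cos(p[2]),np.sin(p[2]);print(np.c_[p[0]-s*Y,p[1]+c*Y])
E
python3 fit.py
```

```text
[ 0.57396023 -0.07581575] 50.12566329471613 0.6107803421802156 1.268379308287649
[ 0.57779534 -0.07477481] 50.66480983661163 0.2894402609463287 0.5593638096384552
[ 0.57596347 -0.07530928] 50.42213398195112 0.7410685496374443 1.520370007031488
[[ 0.50274132 -0.01478228]
 [ 0.53203018 -0.03899308]
 [ 0.56131904 -0.06320388]
 [ 0.5906079  -0.08741468]
 [ 0.61989675 -0.11162547]
 [ 0.64918561 -0.13583627]]
```

```bash
cat >go.py <<'E'
import sys,numpy as np
from plant import ctrl
from scipy.spatial.transform import Rotation as Ro
o=ctrl.get_obs();R=Ro.from_euler("xyz",o["orientation"],degrees=True)
def go(x,y,z,yaw=-39.6):
    print("shift mm",(R.inv().apply(np.array([x,y,z])-o["tool_pos"])*1e3).round(1),"turn",np.degrees((R.inv()*Ro.from_euler("xyz",[180,0,yaw],degrees=True)).as_rotvec()).round(2))
print(o["clock"],o["tool_pos"].round(4),o["orientation"].round(2),o["force"].round(2),o["opening"],o["joint_pos"].round(1))
go(*map(float,sys.argv[1:]))
E
python3 go.py .5027 -.0148 .180
```

```text
0.1 [0.1915 0.6468 0.2445] [ 1.7991e+02 -1.0000e-02 -1.6500e+01] [ 0.87  0.71 -0.78] 0.08784262070800467 [ 90.   20.6   0.6  -0.  -70.1 -16.5]
shift mm [486.2 545.9  65.4] turn [ 8.00e-02 -2.00e-02  2.31e+01]
```

Emit:
{"fn": "move_arm", "kwargs": {
  "motion": [
    [[12,13.5,0],[0,0,1],1],
    [[36,40.5,0],[0,0,3],1],
    [[60,67.5,0],[0,0,5],1],
    [[84,94.5,0],[0,0,7],1],
    [[109,122,0],[0,0,9],1],
    [[133,149,0],[0,0,11],1],
    [[157,176,0],[0,0,13],1],
    [[182,204,0],[0,0,15],1],
    [[206,231,0],[0,0,17],1],
    [[230,258,0],[0,0,19],1]
  ]
}}

```text
clock: 0.93
tool_pos: [0.3391, 0.3326, 0.2452]
orientation: [180.0, 0.0, -35.6]
force: [1.0, 0.8, -0.0]
opening: 0.0265
gripper_force: 0.0
```

```bash
python3 go.py .5027 -.0148 .180
```

```text
0.9333 [0.3391 0.3326 0.2452] [179.99   0.   -35.57] [ 0.99  0.77 -0.04] 0.02652116533340876 [ 68.3   1.4 -23.6  -0.  -65.  -13.8]
shift mm [335.1 187.4  65.2] turn [0.01 0.   4.03]
```

Emit:
{"fn": "move_arm", "kwargs": {
  "motion": [
    [[30,17,5],[0,0,1],1],
    [[64,36,10],[0,0,2],1],
    [[98,55,17],[0,0,3],1],
    [[132,74,24],[0,0,4],1],
    [[166,93,31],[0,0,4],1],
    [[200,112,38],[0,0,4],1],
    [[234,131,45],[0,0,4],1],
    [[268,150,52],[0,0,4],1],
    [[302,169,59],[0,0,4],1],
    [[325,182,65],[0,0,4],1]
  ]
}}

```text
clock: 1.77
tool_pos: [0.4983, -0.0051, 0.1797]
orientation: [180.0, 0.0, -39.6]
force: [0.1, 0.1, 0.4]
opening: 0.0003
gripper_force: 0.0
```

Emit:
{"fn": "move_arm", "kwargs": {
  "motion": [
    [[0,0,0],[0,0,0],1],
    [[0,0,0],[0,0,0],1],
    [[0,0,0],[0,0,0],1]
  ]
}}

```text
clock: 2.02
tool_pos: [0.4976, -0.0024, 0.1802]
orientation: [180.0, 0.0, -39.5]
force: [-0.2, 0.5, -0.7]
opening: 0.0005
gripper_force: 0.0
```

```bash
python3 go.py .5027 -.0148 .100; python3 - <<'E'
from plant import ctrl
import cv2
s=ctrl.snapshot("scene")
cv2.imwrite("pics/s1.png",cv2.resize(s["color"][60:330,150:510],(800,600),interpolation=cv2.INTER_CUBIC))
E
```

```text
2.0167 [ 0.4976 -0.0024  0.1802] [ 1.7998e+02  2.0000e-02 -3.9540e+01] [-0.2   0.47 -0.67] 0.00048459182229481187 [ 22.4   7.  -26.6  -0.  -56.4  28.1]
shift mm [11.8  6.3 80.2] turn [0.02 0.02 0.06]
```

View pics/s1.png

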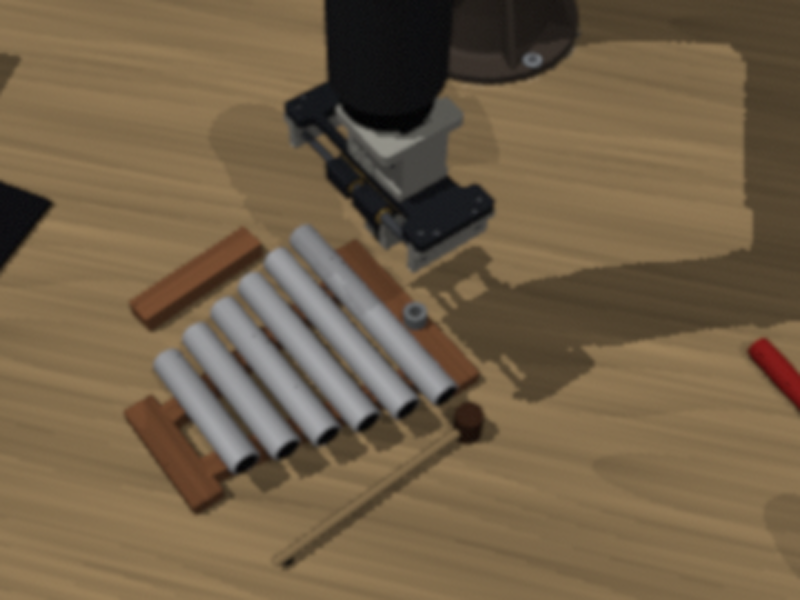

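```bash
python3 - <<'E'
from fit import *
t=np.array([.4976,-.0024,0]);y=np.array([np.sin(np.radians(-39.6)),-np.cos(np.radians(-39.6)),0])
P=np.array([t+[0,0,.161],t+[0,0,.18],t+[0,0,.227],t+y*.0965+[0,0,.227],t-y*.0965+[0,0,.227]])
print((proj(d["scene"],P)-[150,60])*800/360)
E
python3 - <<'E'
from plant import ctrl
import cv2
s=ctrl.snapshot("top")
cv2.imwrite("pics/t1.png",cv2.resize(s["color"][175:325,270:470],(800,600),interpolation=cv2.INTER_CUBIC))
E
```

```text
[[384.37970457 235.47817071]
 [384.58226328 221.65354261]
 [385.11216267 185.48791929]
 [320.44589876 119.10373278]
 [455.46423168 257.70895988]]
```

View pics/t1.png

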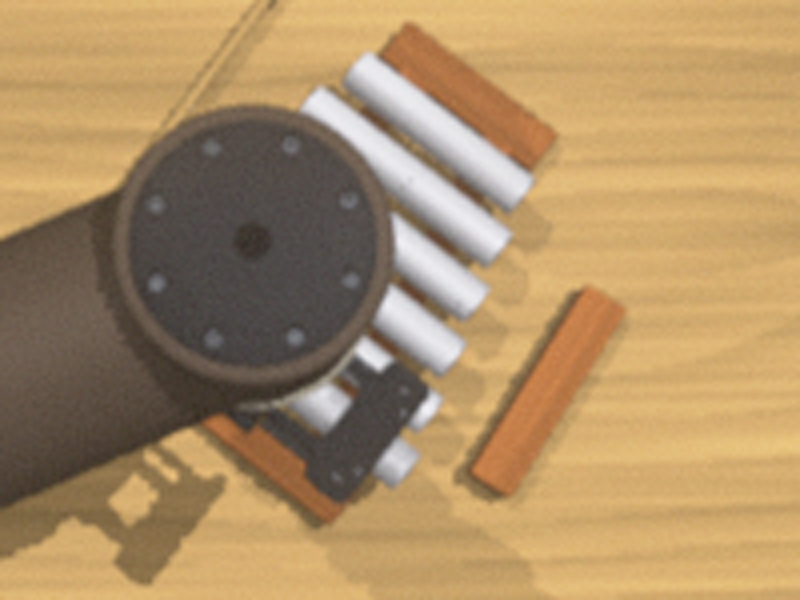

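The predicted fingertip position (384,235) matches the view, so the calibration is consistent. Next I descend over tube 1.

Emit:
{"fn": "move_arm", "kwargs": {
  "motion": [
    [[4,2,20],[0,0,0],1],
    [[8,4,45],[0,0,0],1],
    [[12,6,65],[0,0,0],1],
    [[12,6,78],[0,0,0],1],
    [[12,6,84],[0,0,0],1],
    [[12,6,86],[0,0,0],1],
    [[12,6,86],[0,0,0],1],
    [[12,6,86],[0,0,0],1],
    [[12,6,86],[0,0,0],1]
  ]
}}

```text
clock: 2.87
tool_pos: [0.504, -0.0141, 0.0954]
orientation: [-179.9, -0.1, -39.4]
force: [-0.5, -0.2, 0.1]
opening: 0.0008
gripper_force: 0.0
```

```bash
python3 go.py .5027 -.0148 .079
```

```text
2.8667 [ 0.504  -0.0141  0.0954] [-1.7991e+02 -6.0000e-02 -3.9450e+01] [-0.47 -0.22  0.14] 0.0007895228213582071 [ 20.8  13.4 -31.9   0.  -44.6  29.8]
shift mm [-0.6  1.4 16.4] turn [-0.09 -0.06  0.15]
```

Emit:
{"fn": "move_arm", "kwargs": {
  "motion": [
    [[0,0,6],[0,0,0],1],
    [[0,0,10],[0,0,0],1],
    [[0,0,13],[0,0,0],1],
    [[0,0,15],[0,0,0],1],
    [[0,0,16],[0,0,0],1],
    [[0,0,16],[0,0,0],1],
    [[0,0,16],[0,0,0],1],
    [[0,0,16],[0,0,0],1]
  ]
}}

```text
clock: 3.53
tool_pos: [0.5033, -0.0146, 0.0785]
orientation: [180.0, -0.0, -39.5]
force: [-0.9, 1.4, 2.4]
opening: 0.0005
gripper_force: 1.2
```

```bash
python3 go.py .5027 -.0148 .079;python3 go.py .5320 -.0390 .079
```

```text
3.5333 [ 0.5033 -0.0146  0.0785] [180.    -0.   -39.49] [-0.89  1.42  2.45] 0.0004502913397317841 [ 20.7  14.8 -32.9   0.  -42.3  29.8]
shift mm [-0.4  0.6 -0.5] turn [ 0.   -0.    0.11]
3.5333 [ 0.5033 -0.0146  0.0785] [180.    -0.   -39.49] [-0.89  1.42  2.45] 0.0004502913397317841 [ 20.7  14.8 -32.9   0.  -42.3  29.8]
shift mm [37.6  0.6 -0.5] turn [ 0.   -0.    0.11]
```

Tube 1 gives about 4.5 mm at 2.4 N. Now I lift over to tube 2.

Emit:
{"fn": "move_arm", "kwargs": {
  "motion": [
    [[0,0,-10],[0,0,0],1],
    [[0,0,-16],[0,0,0],1],
    [[13,0,-16],[0,0,0],1],
    [[28,0,-16],[0,0,0],1],
    [[38,0,-15],[0,0,0],1],
    [[38,0,-9],[0,0,0],1],
    [[38,0,-4],[0,0,0],1],
    [[38,0,-1],[0,0,0],1],
    [[38,0,0],[0,0,0],1],
    [[38,0,0],[0,0,0],1]
  ]
}}

```text
clock: 4.37
tool_pos: [0.5322, -0.0389, 0.0781]
orientation: [179.9, 0.0, -39.5]
force: [-0.1, -1.9, 3.6]
opening: 0.0003
gripper_force: 1.3
```

Emit:
{"fn": "move_arm", "kwargs": {
  "motion": [
    [[0,0,0],[0,0,0],1],
    [[0,0,0],[0,0,0],1]
  ]
}}

```text
clock: 4.53
tool_pos: [0.5323, -0.0387, 0.0785]
orientation: [180.0, 0.0, -39.5]
force: [-0.6, -2.1, 2.3]
opening: 0.0004
gripper_force: 1.2
```

```bash
python3 go.py .5320 -.0390 .079;python3 go.py .5613 -.0632 .079
```

```text
4.5333 [ 0.5323 -0.0387  0.0785] [ 1.7998e+02  1.0000e-02 -3.9470e+01] [-0.57 -2.05  2.31] 0.0004448864531408802 [ 16.9  17.2 -29.1   0.  -43.6  33.6]
shift mm [-0.   0.4 -0.5] turn [0.02 0.01 0.13]
4.5333 [ 0.5323 -0.0387  0.0785] [ 1.7998e+02  1.0000e-02 -3.9470e+01] [-0.57 -2.05  2.31] 0.0004448864531408802 [ 16.9  17.2 -29.1   0.  -43.6  33.6]
shift mm [38.   0.4 -0.5] turn [0.02 0.01 0.13]
```

Tube 2 gives in the same way. Next is tube 3.

Emit:
{"fn": "move_arm", "kwargs": {
  "motion": [
    [[0,0,-10],[0,0,0],1],
    [[0,0,-16],[0,0,0],1],
    [[13,0,-16],[0,0,0],1],
    [[28,0,-16],[0,0,0],1],
    [[38,0,-15],[0,0,0],1],
    [[38,0,-9],[0,0,0],1],
    [[38,0,-4],[0,0,0],1],
    [[38,0,-1],[0,0,0],1],
    [[38,0,0],[0,0,0],1],
    [[38,0,0],[0,0,0],1]
  ]
}}

```text
clock: 5.37
tool_pos: [0.5617, -0.063, 0.0781]
orientation: [180.0, 0.0, -39.5]
force: [-0.1, -1.3, 2.5]
opening: 0.0004
gripper_force: 1.3
```

Emit:
{"fn": "move_arm", "kwargs": {
  "motion": [
    [[0,0,0],[0,0,0],1],
    [[0,0,0],[0,0,0],1]
  ]
}}

```text
clock: 5.53
tool_pos: [0.5617, -0.0629, 0.0786]
orientation: [180.0, 0.0, -39.5]
force: [-0.7, -2.2, 3.0]
opening: 0.0003
gripper_force: 1.2
```

```bash
python3 go.py .5906 -.0874 .079
```

```text
5.5333 [ 0.5617 -0.0629  0.0786] [ 1.7999e+02  1.0000e-02 -3.9480e+01] [-0.65 -2.18  2.96] 0.00028208831925071386 [ 13.5  19.8 -25.1   0.  -45.1  37.1]
shift mm [37.9  0.5 -0.4] turn [0.01 0.01 0.12]
```

Emit:
{"fn": "move_arm", "kwargs": {
  "motion": [
    [[0,0,-10],[0,0,0],1],
    [[0,0,-16],[0,0,0],1],
    [[13,0,-16],[0,0,0],1],
    [[28,0,-16],[0,0,0],1],
    [[38,0,-15],[0,0,0],1],
    [[38,0,-9],[0,0,0],1],
    [[38,0,-4],[0,0,0],1],
    [[38,0,-1],[0,0,0],1],
    [[38,0,0],[0,0,0],1],
    [[38,0,0],[0,0,0],1]
  ]
}}

```text
clock: 6.37
tool_pos: [0.591, -0.0872, 0.0781]
orientation: [180.0, 0.0, -39.5]
force: [0.3, -1.7, 2.9]
opening: 0.0003
gripper_force: 1.3
```

Emit:
{"fn": "move_arm", "kwargs": {
  "motion": [
    [[0,0,0],[0,0,0],1],
    [[0,0,0],[0,0,0],1]
  ]
}}

```text
clock: 6.53
tool_pos: [0.591, -0.087, 0.0786]
orientation: [180.0, 0.0, -39.5]
force: [-0.5, -0.5, 3.2]
opening: 0.0008
gripper_force: 1.2
```

```bash
python3 go.py .6199 -.1116 .079
```

```text
6.5333 [ 0.591  -0.087   0.0786] [179.99   0.   -39.47] [-0.46 -0.48  3.24] 0.0008312267141490875 [ 10.4  22.3 -21.    0.  -46.8  40.2]
shift mm [37.9  0.6 -0.4] turn [0.01 0.   0.13]
```

Emit:
{"fn": "move_arm", "kwargs": {
  "motion": [
    [[0,0,-10],[0,0,0],1],
    [[0,0,-16],[0,0,0],1],
    [[13,0,-16],[0,0,0],1],
    [[28,0,-16],[0,0,0],1],
    [[38,0,-15],[0,0,0],1],
    [[38,0,-9],[0,0,0],1],
    [[38,0,-4],[0,0,0],1],
    [[38,0,-1],[0,0,0],1],
    [[38,0,0],[0,0,0],1],
    [[38,0,0],[0,0,0],1]
  ]
}}

```text
clock: 7.37
tool_pos: [0.6202, -0.1111, 0.0782]
orientation: [180.0, 0.0, -39.5]
force: [-0.3, -1.5, 3.1]
opening: 0.0002
gripper_force: 1.3
```

Emit:
{"fn": "move_arm", "kwargs": {
  "motion": [
    [[0,0,0],[0,0,0],1],
    [[0,0,0],[0,0,0],1]
  ]
}}

```text
clock: 7.53
tool_pos: [0.6202, -0.1112, 0.0786]
orientation: [180.0, 0.0, -39.5]
force: [-1.5, -0.4, 1.5]
opening: 0.0008
gripper_force: 1.2
```

```bash
python3 go.py .6492 -.1358 .079
```

```text
7.5333 [ 0.6202 -0.1112  0.0786] [ 1.7998e+02  2.0000e-02 -3.9480e+01] [-1.5  -0.44  1.55] 0.0008074619653031731 [  7.6  24.9 -16.6   0.  -48.6  43. ]
shift mm [38.   0.6 -0.5] turn [0.02 0.02 0.12]
```

Emit:
{"fn": "move_arm", "kwargs": {
  "motion": [
    [[0,0,-10],[0,0,0],1],
    [[0,0,-16],[0,0,0],1],
    [[13,0,-16],[0,0,0],1],
    [[28,0,-16],[0,0,0],1],
    [[38,0,-15],[0,0,0],1],
    [[38,0,-9],[0,0,0],1],
    [[38,0,-4],[0,0,0],1],
    [[38,0,-1],[0,0,0],1],
    [[38,0,0],[0,0,0],1],
    [[38,0,0],[0,0,0],1]
  ]
}}

```text
clock: 8.37
tool_pos: [0.6495, -0.1353, 0.0782]
orientation: [180.0, 0.0, -39.5]
force: [-1.1, -1.2, 2.7]
opening: 0.0005
gripper_force: 1.3
```

Emit:
{"fn": "move_arm", "kwargs": {
  "motion": [
    [[0,0,0],[0,0,0],1],
    [[0,0,0],[0,0,0],1],
    [[0,0,0],[0,0,0],1]
  ]
}}

```text
clock: 8.62
tool_pos: [0.6496, -0.1354, 0.0786]
orientation: [180.0, 0.0, -39.5]
force: [-1.3, -0.8, 2.0]
opening: 0.0006
gripper_force: 1.2
```

Emit:
{"fn": "move_arm", "kwargs": {
  "motion": [
    [[0,0,-10],[0,0,0],1],
    [[0,0,-35],[0,0,0],1],
    [[0,0,-70],[0,0,0],1],
    [[0,0,-105],[0,0,0],1],
    [[0,0,-140],[0,0,0],1],
    [[0,0,-160],[0,0,0],1],
    [[0,0,-160],[0,0,0],1],
    [[0,0,-160],[0,0,0],1],
    [[0,0,-160],[0,0,0],1],
    [[0,0,-160],[0,0,0],1]
  ]
}}

```text
clock: 9.45
tool_pos: [0.6492, -0.1352, 0.2371]
orientation: [179.9, 0.1, -39.5]
force: [-0.2, 0.3, -0.4]
opening: 0.0003
gripper_force: 0.0
```

```bash
python3 - <<'E'
from plant import ctrl
import cv2
s=ctrl.snapshot("scene")
cv2.imwrite("pics/s2.png",cv2.resize(s["color"][60:330,150:510],(800,600),interpolation=cv2.INTER_CUBIC))
E
```

```text
(no output)
```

View pics/s2.png

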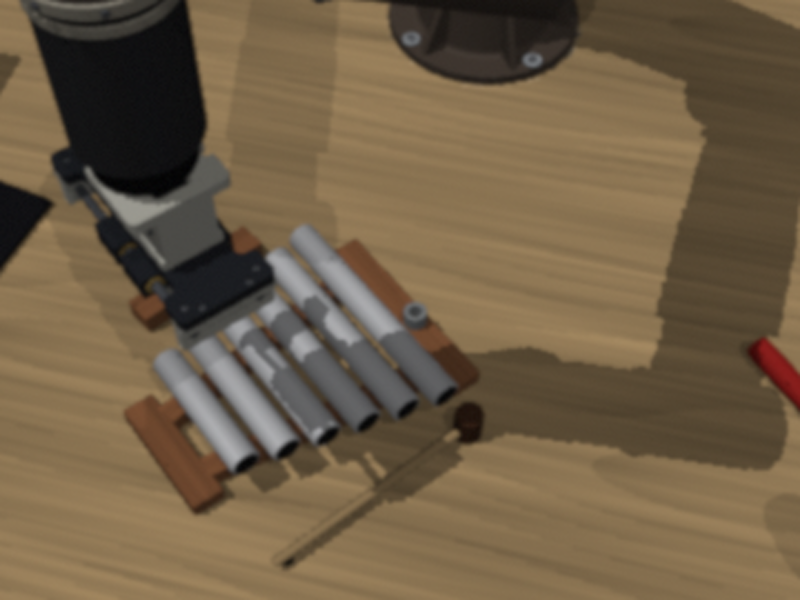

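The metallophone (end board at (200,500), tube 1 end at (440,395)), mallet head (468,420) and ring (415,313) are where they were. The hand is well above the tubes, so I'm handing in.

```bash
python3 -c "
from plant import ctrl
print(ctrl.close_job())"
```

```text
the job is handed in; nothing more can be done
None
```

I pressed all six tubes once each in order, longest to shortest, by about 4–5 mm at mid-length. The final picture shows the metallophone, mallet and ring unmoved and the hand clear; the job is handed in, but no verdict was returned.

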